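Clear and hold open the lint box flap

TASK

Take the nail brush off the closed flap of the lint box and lay it flat, bristles down, inside the shallow tray without dropping it. Then swing the flap up (it has a bar handle in front) until its pointer lines up with the set arm on the quadrant, and finish while still holding it steady at that angle with the gripper, since it falls shut when let go. Do not shift the set arm, and leave the soap bottle, the detergent jug and the roll of tape where they stand.

Things in the scene. Friction and masses are not known exactly. Their poses are not given: they have to be found in the camera images.
- lint_box: Fixed sheet-metal box, 170 (x) x 200 (y) x 90 mm high, standing on the washer; its foot plate is 8 mm wider all round. Origin: centre of its underside; x points from its front (handle side) to its back (hinge side), y to its left. A quadrant plate (3 mm thick, radius 115 mm about the hinge axis) stands upright 12 mm beside its left (+y) side, and rises up to 112 mm above the hinge.
- flap (a joint): Angle of the flap, rad: 0 closed (level), grows as its front edge swings up, to 1.5. The flap is a plate 170 x 200 x 6 mm (top face 96 mm above the box's underside), hinged along its back edge; about 0.25 to 0.5 kg, and falls shut when let go.
- set_arm (a joint): Angle at which the set arm stands, rad, on the same axis and scale as joint flap: the flap is at the mark when both are equal. Stiff in its pivot; not to be moved.
- flap_hinge (a point): Point on the hinge axis, at mid-width, 93 mm above the box's underside and 85 mm behind its centre; the axis is the box's y.
- flap_handle (a point): Middle of the flap's bar handle: a round bar 10 mm thick and 100 mm long, parallel to the hinge axis, in the plane of the flap, 55 mm out from its front edge (225 mm from the hinge axis), on two end posts; open gap of 50 mm between bar and flap. Moves with the flap. Can be pinched from above, and the bar turns between the fingers as the flap swings.
- flap_pointer (a point): Tip of the flap's pointer, a small dark tongue sticking out of the flap's left edge over the rim of the quadrant; the point lies 145 mm from the hinge axis in the plane of the quadrant.
- set_mark (a point): The mark: point on the set arm (dark bar with a small round knob at its end, pivoting at the hinge axis on the outer, left face of the quadrant), 145 mm from the hinge axis in the plane of the quadrant. The flap is at the marked angle when point flap_pointer meets it.
- nail_brush: Loose nail brush, 30 (x) x 85 (y) x 23 mm high, 0.05 to 0.1 kg, lying bristles down on the closed flap. Origin: centre of its underside; y along its length.
- notions_tray: Loose shallow enamelled tray, 283 (x) x 203 (y) x 24 mm high, open at the top, inside about 268 x 188 mm, thin floor on the work surface. Origin: centre of its underside.
- soap_bottle: Bystander: soap bottle with pump, 48 x 75 x 187 mm; origin: centre of its underside.
- detergent: Bystander: detergent jug with side handle, 67 x 125 x 242 mm; origin: centre of its underside.
- masking_tape: Bystander: roll of tape lying flat, 98 mm across, 25 mm high; origin: centre of its underside.

How it is judged (in metres and radians):
On the way:
1. the brush lies in the tray, let go, while the flap is still shut (x of nail_brush in the frame of notions_tray between -0.12 and 0.12 m and y of nail_brush in the frame of notions_tray between -0.08 and 0.08 m and z of nail_brush in the frame of notions_tray below 0.025 m and angle between nail_brush's own z axis and vertical below 0.25 rad and contact force between the fingers and nail_brush below 0.05 N and linear speed of nail_brush below 0.03 m/s and value of joint flap below 0.15 rad), for 0.2 s.
At the end, for the whole second after the job is handed in: The brush lies flat in the tray, bristles down (within 14 degrees), let go; the flap's pointer is within 10 mm (about 4 degrees) of the set arm's mark, the flap is still, and it is carried by the robot's fingers alone (they press on it with more than 0.5 N) (x of nail_brush in the frame of notions_tray between -0.12 and 0.12 m and y of nail_brush in the frame of notions_tray between -0.08 and 0.08 m and z of nail_brush in the frame of notions_tray below 0.025 m and angle between nail_brush's own z axis and vertical below 0.25 rad and contact force between the fingers and nail_brush below 0.05 N and distance between flap_pointer and set_mark below 0.01 m and velocity of joint flap between -0.05 and 0.05 rad/s and contact force between the fingers and flap above 0.5 N and contact force between each of nail_brush, soap_bottle, detergent, masking_tape, notions_tray and flap below 0.05 N); the arm keeps its last pose, push and grip.
It fails at once if the flap is lifted (over 0.2 rad) while the brush is not in the tray (value of joint flap above 0.2 rad and not (x of nail_brush in the frame of notions_tray between -0.12 and 0.12 m and y of nail_brush in the frame of notions_tray between -0.08 and 0.08 m and z of nail_brush in the frame of notions_tray below 0.025 m and angle between nail_brush's own z axis and vertical below 0.25 rad and contact force between the fingers and nail_brush below 0.05 N)).
It fails at once if the brush is dropped or thrown (faster than 1 m/s, out of the fingers) (linear speed of nail_brush above 1 m/s and contact force between the fingers and nail_brush below 0.05 N).
It fails at once if the set arm is shifted by more than 6 mm at its mark (distance of set_mark from where it was at the start of the episode above 0.006 m).
It fails at once if the soap bottle, detergent jug or roll of tape is shifted by more than 30 mm or knocked over (distance of any of soap_bottle, detergent, masking_tape from where it was at the start of the episode above 0.03 m or angle between any of soap_bottle, detergent, masking_tape's own z axis and vertical above 0.5 rad).
It also fails if it takes over 59 s, if anything falls off the work surface, if the arm or the gripper's body presses on something with over 40 N, if the wrist force passes 120 N, or if a joint passes its speed limit or range.

ROBOT

A 6-joint arm with a two-finger parallel gripper is mounted at the origin on a cart in front of the work surface, level with it; the furniture and walls round the work are solid. World frame = base frame: x ahead of the robot, y to its left, z up, the work surface at z = 0. Lengths are in mm, angles in rad, forces in N, time in s.
With the tool pointing down it reaches from about 275 to 1000 mm from the base axis. Payload 8.4 kg.
Tool frame: the origin (TCP) lies on the centre line of the jaws, within the pads' length; the fingertips stand 17 mm ahead of it and the grasp point (between the pads) lies 2 mm behind it (r.tcp_to_tips is the z of the fingertips in the tool frame, in mm); z points along the fingers, y is the direction in which the jaws open and shut (so a half turn about z gives the same grasp; the last joint's range is limited). The gripper opens to 85 mm and grips with 20 to 120 N. Pads are 22 mm wide; open, the fingers measure 114 mm over their backs; the gripper's body (76 mm by 85 mm) begins 54 mm behind the grasp point. The pads swing forward as they close: fully open they stand 13 mm farther back than shut.
Start: joints at [1.109, 0.353, 1.633, -0, 1.155, -0.002], TCP at [277.355, 560.091, 248.281] pointing down, gripper open.
Joint ranges: [-2.63, 2.63], [-0.92, 2.1], [0.06, 2.66], [-1.3, 4.44], [0, 2.69], [-3.02, 3.02]. Speed limits (rad/s): [2.22, 2.22, 2.79, 3.14, 3.14, 3.14].

INTERFACE

Orientations are given as [roll, pitch, yaw] about the fixed x, y, z axes, in that order (R = Rz(yaw) Ry(pitch) Rx(roll)).
In Python, from rig import r, cams, job gives the robot as it stands.
- The arm moves only by the tool drive_tool, never from a script. Its argument "deltas" is a list of rows, each a list of 4 numbers: the shift along the tool's x, y, z in cm, then the turn about the tool's z in rad. In form: [[x, y, z, roll], ...]. A call has 1 to 12 rows; each row shifts and turns the commanded pose from where the row before left it, along the tool's axes as they then stand; what a row does not reach is not made up. A row lasts 1/12 s, in which the tool goes at most 41.7 mm and 7.16 degrees, less where a joint would pass 70% of its speed; a pose out of reach is approached as far as the arm can. A call with a gripper value outside its range is refused whole. "jaw" is the closure, from 0 (fully open) to 1 (shut), set as the call begins (left out, the last holds). The fingers move at their own pace and stop on an object; "force" is the grip in N (left out, the last holds). Time passes only in rows, so rows that do not move let the fingers close. It gives the time, the measured TCP pose, the force and the opening at its end, in the units of the state.
- r.sense(): the state, without advancing time (a new reading comes with each control period).
- cams.grab_frame(name): name is "scene" or "top"; returns (picture, depth): 480x640x3 uint8, red, green, blue; 480x640 float32, mm along the optical axis (not along the pixel's ray), 0 where there is no reading.
- cams.camera_params(name): a dict with "fx", "fy", "cx", "cy" (pixels), "k1" (the pictures are not rectified: a ray, as slopes to the right and down, at radius r is drawn at 1 + k1 r^2 times it, then the intrinsics apply), "R" (3x3) and "t" (3): a world point X has camera coordinates R X + t. Camera axes: x right, y down, z forward; pixel columns grow to the right and rows downward; lengths in mm; the calibration is good to about 2 mm. A picture is of the moment at which its call begins. camera_params takes no time and is no camera call.
- job.sign_off(): hands the job in, once; it reports no verdict.
The state is a dict: "clock": time; "qpos": joint angles; "qvel": joint speeds; "joint_efforts": joint torques, N m; "eef_pos": TCP position; "tcp_rot": TCP orientation; "contact_force": force on the tool from outside, world axes, zero at the start; "wrist_torque": the same for the moment, N m; "opening": opening from 0.0 (shut) to 1.0 (fully open).
Only numpy, scipy, OpenCV 4.12 (cv2) and the standard library are available. Lean on these libraries where they do the work, as an engineer would, in place of code of your own. Each camera call takes 0.05 s, during which the arm holds its last target. There are 200 camera calls.

## Working session

There is one attempt and no reset: what is moved stays moved. The work goes in short steps, Python scripts to look and compute and a tool call to move; the robot and the scene stay as the last step left them, time stands still between calls to the robot, and variables do not carry over. Pictures are saved under pics/ and viewed, about 8 in all and at most 12, crops included, and the job is handed in when it is done.

Besides the shell and the picture viewer there is one more tool, called after "Call:" by a JSON object that holds its "op" and its "data". drive_tool: Moves the arm, as the interface text tells. Its arguments: {"type":"object","properties":{"deltas":{"type":"array"},"jaw":{"type":"number"},"force":{"type":"number"}},"required":["deltas"]}

```bash
mkdir -p pics; ls; cat > h.py <<'E'
import numpy as np, cv2
from rig import r, cams, job
def grab(n):
    im,d=cams.grab_frame(n); np.savez(f'pics/{n}.npz',im=im,d=d); return im,d
def cloud(n,d):
    p=cams.camera_params(n); R=np.array(p['R']);t=np.array(p['t'])
    v,u=np.mgrid[:480,:640]
    K=np.array([[p['fx'],0,p['cx']],[0,p['fy'],p['cy']],[0,0,1.]])
    xy=cv2.undistortPoints(np.stack([u,v],-1).reshape(-1,1,2).astype(float),K,np.array([p['k1'],0,0,0,0.])).reshape(480,640,2)
    C=np.dstack([xy[...,0]*d,xy[...,1]*d,d])
    W=(C-t)@R
    W[d<=0]=np.nan
    return W
E
python3 - <<'E'
from h import *
for n in('scene','top'):
    im,d=grab(n); cv2.imwrite(f'pics/{n}0.png',im[...,::-1]); p=cams.camera_params(n)
    print(n,p)
print(r.sense())
E
```

```text
pics
scene {'fx': 551.6318425721304, 'fy': 551.6318425721304, 'cx': 315.58550389862864, 'cy': 236.43857162554542, 'k1': -0.1529967297883318, 'R': array([[ 0.56271903, -0.82664464,  0.00243611],
       [-0.52120445, -0.35708207, -0.77513761],
       [ 0.64163324,  0.43491498, -0.63178774]]), 't': array([-429.81764314,  353.96451012, 1001.09775495])}
top {'fx': 449.6022477876389, 'fy': 449.6022477876389, 'cx': 325.6627454481641, 'cy': 235.9568691336237, 'k1': -0.017005378410284478, 'R': array([[ 2.53898878e-02, -9.99676641e-01,  1.40249668e-03],
       [-9.97715542e-01, -2.54278859e-02, -6.25868970e-02],
       [ 6.26023215e-02,  1.89781559e-04, -9.98038533e-01]]), 't': array([-121.7302765 ,  591.25657636,  918.9900485 ])}
{'clock': 0.1, 'qpos': array([ 1.10860436e+00,  3.53591554e-01,  1.63403951e+00,  2.80183560e-05,
        1.15520007e+00, -2.35121142e-03]), 'qvel': array([-9.34227290e-04, -2.08169724e-03,  6.47674498e-04,  2.43260459e-04,
        2.46058947e-04, -3.13002358e-05]), 'joint_efforts': array([-7.50581203e-04, -6.06355262e+01, -3.42811882e+01, -1.19822590e-05,
        3.84270839e-03,  4.49897971e-05]), 'eef_pos': array([277.16738338, 559.74056082, 247.63749595]), 'tcp_rot': array([-3.14035424e+00, -2.85311369e-05,  2.68174055e+00]), 'contact_force': array([0.01029926, 0.83336797, 0.32260917]), 'wrist_torque': array([-0.00147501,  0.01316723,  0.01766408]), 'opening': 0.9989342304587284}
```

View pics/scene0.png

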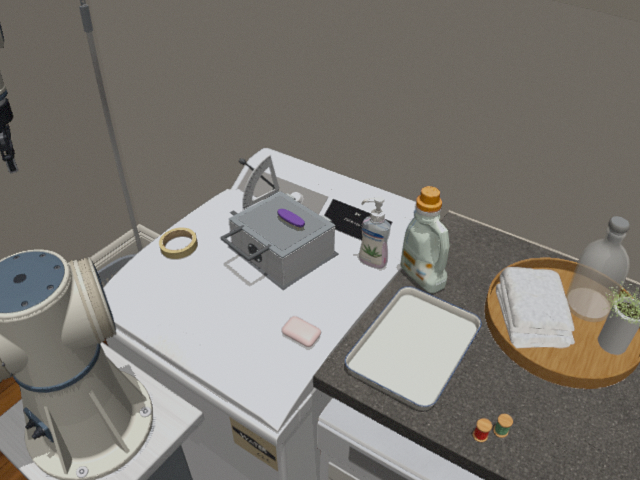

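View pics/top0.png

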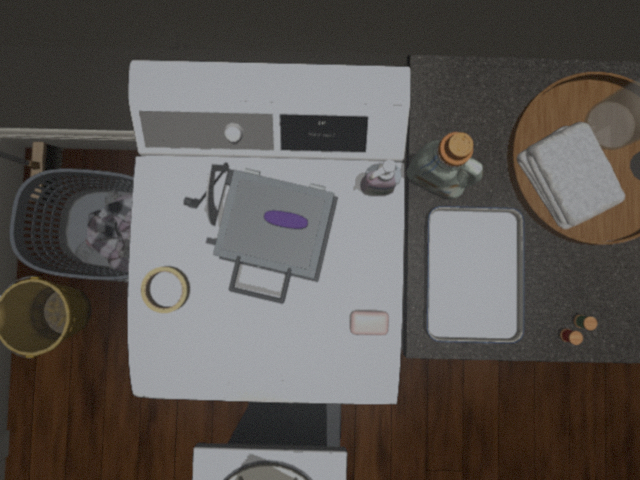

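The scene view shows the brush on the flap at (291,217), the set arm's knob at about (241,162), the tray at (415,345) and the bottle and jug to the right of the box. In the top view the brush is at (286,220), the handle bar at (259,295), the pointer at (210,240), the set-arm knob at (188,203) and the tray at (475,273).

```bash
python3 - <<'E'
from h import *
D={n:np.load(f'pics/{n}.npz') for n in('scene','top')}
W={n:cloud(n,D[n]['d']) for n in D}
def blob(m,w,name):
    k,l,s,c=cv2.connectedComponentsWithStats(m.astype(np.uint8))
    i=1+s[1:,4].argmax(); mm=l==i; P=w[mm]; P=P[~np.isnan(P[:,0])]
    b=cv2.minAreaRect(P[:,:2].astype(np.float32))
    print(name,'n',s[i,4],'px',c[i].round(1),'med',np.median(P,0).round(1),'z',np.percentile(P[:,2],[2,50,98]).round(1),'rect',b)
    return P
for n in D:
    hsv=cv2.cvtColor(D[n]['im'],cv2.COLOR_RGB2HSV); H,S,V=[hsv[...,i].astype(int) for i in range(3)]
    print(n)
    blob((H>125)&(H<150)&(S>120)&(V>40),W[n],'brush')
w=W['top'];z=w[...,2]
hsv=cv2.cvtColor(D['top']['im'],cv2.COLOR_RGB2HSV)
v,u=np.mgrid[:480,:640]
m=(abs(z-96)<8)&(u>150)&(u<345)&(v>150)&(v<310)
P=blob(m,w,'flap')
# tray
m=(z<40)&(u>420)&(u<530)&(v>200)&(v<350)&(hsv[...,2]>110)&(hsv[...,1]<40)
blob(m,w,'tray')
for n,pts in (('top',[(259,295),(236,262),(288,270),(233,293),(285,299),(210,240),(188,203),(205,195),(223,170),(212,200),(475,273),(420,200),(383,178),(455,150),(164,290)]),('scene',[(238,213),(234,240),(241,162),(256,172),(272,186)])):
    for a,b in pts: print(n,a,b,W[n][b,a].round(0))
im=D['scene']['im'][130:300,190:350]; a=cv2.resize(im[...,::-1],None,fx=4,fy=4,interpolation=2)[:600]
cv2.imwrite('pics/c1.png',a)
E
```

```text
scene
brush n 144 px [290.8 217.9] med [610.9 -33.1 117.3] z [113.2 117.3 121. ] rect ((614.2433471679688, -30.256210327148438), (78.11259460449219, 27.59760856628418), 80.10063934326172)
top
brush n 1 px [296. 224.] med [608.7 -50.9 120.4] z [120.4 120.4 120.4] rect ((608.6680297851562, -50.9007682800293), (0.0, 0.0), 0.0)
flap n 9501 px [270.2 226.2] med [602.7   3.6  95.6] z [91.9 95.6 98.9] rect ((588.4541625976562, 9.462760925292969), (219.70309448242188, 238.31771850585938), 78.36603546142578)
tray n 11071 px [472.1 274.3] med [ 521.6 -420.5   -4. ] z [-7.4 -4.   0.3] rect ((522.7611083984375, -419.0677185058594), (194.89476013183594, 272.24493408203125), 89.8284683227539)
top 259 295 [474.  17.  98.]
top 236 262 [535.  63.  96.]
top 288 270 [523. -36.  94.]
top 233 293 [470.  86.  -1.]
top 285 299 [460. -24.  -2.]
top 210 240 [576. 115.  93.]
top 188 203 [631. 124. 212.]
top 205 195 [650. 104. 181.]
top 223 170 [705.  87. 128.]
top 212 200 [646. 100. 150.]
top 475 273 [ 525. -426.   -3.]
top 420 200 [ 679. -308.   -8.]
top 383 178 [ 694. -208.  149.]
top 455 150 [ 726. -313.  236.]
top 164 290 [472. 233.  -3.]
scene 238 213 [578. 106.  94.]
scene 234 240 [542.  95.  37.]
scene 241 162 [631. 129. 206.]
scene 256 172 [653. 102. 176.]
scene 272 186 [705.  97. 107.]
```

View pics/c1.png

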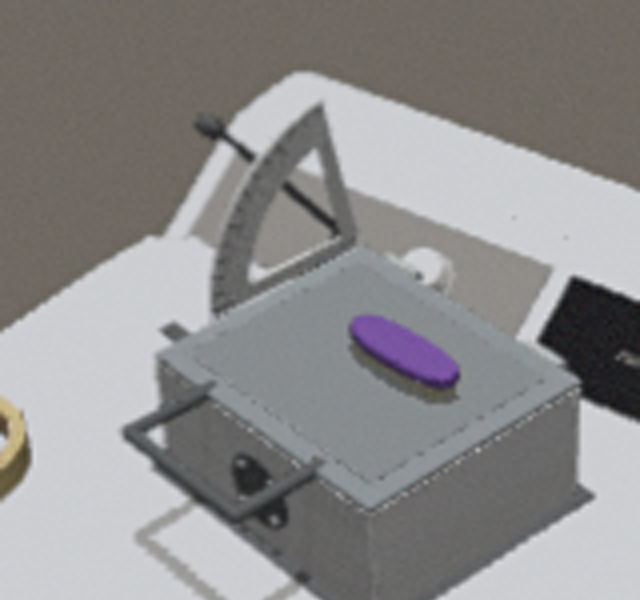

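Close-up: the set arm runs from its pivot at crop (335,232) to its knob at (207,125), which is scene (274,188) to (242,161). The brush lies diagonally across the flap, and the handle is clear.

```bash
cat >> h.py <<'E'
def ray(n,px):
    p=cams.camera_params(n); R=np.array(p['R']);t=np.array(p['t'])
    K=np.array([[p['fx'],0,p['cx']],[0,p['fy'],p['cy']],[0,0,1.]])
    xy=cv2.undistortPoints(np.array(px,float).reshape(-1,1,2),K,np.array([p['k1'],0,0,0,0.])).reshape(-1,2)
    return -R.T@t, np.c_[xy,np.ones(len(xy))]@R
def on_plane(n,px,nn,c):
    o,d=ray(n,px); return o+d*((c-o@nn)/(d@nn))[:,None]
E
python3 - <<'E'
from h import *
T=np.load('pics/top.npz');w=cloud('top',T['d']);z=w[...,2];v,u=np.mgrid[:480,:640]
hsv=cv2.cvtColor(T['im'],cv2.COLOR_RGB2HSV)
m=((abs(z-98)<25)&(u>150)&(u<345)&(v>150)&(v<310)).astype(np.uint8)
m=cv2.morphologyEx(m,cv2.MORPH_OPEN,np.ones((25,25),np.uint8))
c=max(cv2.findContours(m,0,2)[0],key=cv2.contourArea)
P=on_plane('top',c.reshape(-1,2),np.array([0,0,1.]),96)
b=cv2.minAreaRect(P[:,:2].astype(np.float32));print('flap',b)
box=cv2.boxPoints(b);print(box)
a=np.deg2rad(b[2]); 
yaw=min([a+k*np.pi/2 for k in range(-2,3)],key=abs)
ex=np.array([np.cos(yaw),np.sin(yaw),0]);ey=np.array([-np.sin(yaw),np.cos(yaw),0])
# handle bar: points z ~ 98 near (259,295)
mm=(z>85)&(z<105)&(u>228)&(u<295)&(v>255)&(v<305)
Q=w[mm]; print('handle ext along ex',np.percentile(Q@ex,[1,5]), 'ey',np.percentile(Q@ey,[2,98]))
ctr=np.array([*b[0],0]); print('yaw',yaw,'ctr x,y in box axes',ctr@ex,ctr@ey)
hinge=ctr+85*ex+np.array([0,0,93.]); bar=hinge-225*ex; print('hinge',hinge,'bar',bar)
for n,px in(('scene',[(241.8,161.3),(252,170),(262,178.3),(272,187)]),('top',[(189,203),(197,200),(205,195)])):
  for off in (116,122):
    X=on_plane(n,px,ey,hinge@ey+off)-hinge
    print(n,off,np.c_[-X@ex,X[:,2]].round(1).tolist(),np.arctan2(X[:,2],-X@ex).round(3))
for n in('scene','top'):
    I=np.load(f'pics/{n}.npz')['im'];h=cv2.cvtColor(I,cv2.COLOR_RGB2HSV).astype(int)
    mk=((h[...,0]>120)&(h[...,0]<155)&(h[...,1]>70)&(h[...,2]>35)).astype(np.uint8)
    k,l,s,cc=cv2.connectedComponentsWithStats(mk);i=1+s[1:,4].argmax()
    vv,uu=np.nonzero(l==i);X=on_plane(n,np.c_[uu,vv],np.array([0,0,1.]),116)
    print(n,len(uu),cv2.minAreaRect(X[:,:2].astype(np.float32)),X.mean(0))
print('tips',r.tcp_to_tips)
E
```

```text
flap ((595.6224365234375, -1.6149520874023438), (155.47299194335938, 191.8979949951172), 1.4621599912643433)
[[515.46295   92.31922 ]
 [520.35956  -99.51629 ]
 [675.7819   -95.549126]
 [670.8853    96.286385]]
handle ext along ex [462.86208743 468.45520513] ey [-59.46064613  58.87272777]
yaw 0.025519506038494316 ctr x,y in box axes 595.3872906194772 -16.812766850197654
hinge [6.80594760e+02 5.53970491e-01 9.30000000e+01] bar [455.66802121  -5.18729516  93.        ]
scene 116 [[58.9, 126.1], [24.0, 83.0], [-12.7, 38.2], [-52.3, -11.2]] [ 1.134  1.289  1.893 -2.931]
scene 122 [[52.1, 120.6], [17.0, 77.2], [-20.1, 32.1], [-59.9, -17.7]] [ 1.163  1.354  2.13  -2.854]
top 116 [[49.3, 141.0], [38.0, 96.3], [21.6, 45.7]] [1.234 1.195 1.13 ]
top 122 [[46.6, 121.4], [35.0, 75.3], [18.1, 23.5]] [1.204 1.136 0.913]
scene 267 ((614.2229614257812, -29.266925811767578), (87.14768981933594, 32.92509841918945), 80.93714904785156) [613.94940204 -30.36879235 116.        ]
top 544 ((617.47900390625, -30.203651428222656), (80.54503631591797, 27.264301300048828), 80.0994873046875) [617.48118278 -30.55267744 116.        ]
tips 17.0
```

```bash
python3 - <<'E'
from h import *
T=np.load('pics/top.npz');w=cloud('top',T['d']);z=w[...,2];v,u=np.mgrid[:480,:640]
m=((abs(z-98)<25)&(u>150)&(u<345)&(v>150)&(v<310)).astype(np.uint8)
m=cv2.morphologyEx(m,cv2.MORPH_OPEN,cv2.getStructuringElement(cv2.MORPH_ELLIPSE,(15,15)))
c=max(cv2.findContours(m,0,2)[0],key=cv2.contourArea)
P=on_plane('top',c.reshape(-1,2),np.array([0,0,1.]),96)
b=cv2.minAreaRect(P[:,:2].astype(np.float32));print('flap',b)
a=np.deg2rad(b[2]); yaw=min([a+k*np.pi/2 for k in range(-2,3)],key=abs)
ex=np.array([np.cos(yaw),np.sin(yaw),0]);ey=np.array([-np.sin(yaw),np.cos(yaw),0])
mm=(z>85)&(z<106)&(u>222)&(u<295)&(v>255)&(v<305)
Q=w[mm];f=Q[Q@ex<np.min(Q@ex)+14];print('bar pts',len(f),f.mean(0),cv2.minAreaRect(f[:,:2].astype(np.float32)))
ctr=np.array([*b[0],0]); print('yaw',yaw)
hinge=ctr+85*ex+np.array([0,0,93.]); bar=hinge-225*ex; print('hinge',hinge,'bar',bar,'ex',ex)
for n,px in(('scene',[(241.8,161.3),(252,170),(262,178.3),(272,187)]),('top',[(189,203),(197,200),(205,195)])):
  for off in (114,120):
    X=on_plane(n,px,ey,hinge@ey+off)-hinge
    print(n,off,np.c_[-X@ex,X[:,2]].round(1).tolist(),np.arctan2(X[:,2],-X@ex).round(3))
# pixel-free: depth points of the dark arm
W=cloud('scene',np.load('pics/scene.npz')['d'])
X=W-hinge; A,B,C=-X@ex,X@ey,X[...,2]
h=cv2.cvtColor(np.load('pics/scene.npz')['im'],cv2.COLOR_RGB2HSV)
k=(B>105)&(B<150)&(C>20)&(np.hypot(A,C)<200)&(h[...,2]<75)
print('dark n',k.sum())
for i in np.argwhere(k)[::4]: print(i,A[tuple(i)].round(),B[tuple(i)].round(),C[tuple(i)].round(), end=';')
E
```

```text
flap ((615.0752563476562, -6.0995025634765625), (200.42091369628906, 178.14218139648438), 78.2892837524414)
bar pts 321 [475.59657796  22.56073989  96.25599673] ((476.62677001953125, 22.774673461914062), (109.6148681640625, 13.892263412475586), 78.35212707519531)
yaw -0.20439055628669278
hinge [698.30596991 -23.35198993  93.        ] bar [477.98937519  22.31635898  93.        ] ex [ 0.97918487 -0.20297044  0.        ]
scene 114 [[109.8, 130.0], [81.8, 93.3], [52.9, 55.9], [22.3, 15.3]] [0.87  0.851 0.814 0.6  ]
scene 120 [[105.5, 125.6], [77.4, 88.6], [48.3, 51.0], [17.5, 10.1]] [0.872 0.853 0.813 0.522]
top 114 [[98.1, 164.0], [88.1, 128.6], [73.8, 92.3]] [1.032 0.97  0.896]
top 120 [[96.9, 145.7], [86.6, 109.4], [72.0, 72.1]] [0.984 0.901 0.786]
dark n 51
[160 244] 90.0 132.0 117.0;[161 245] 90.0 128.0 117.0;[162 243] 102.0 120.0 122.0;[163 242] 98.0 130.0 113.0;[164 243] 94.0 132.0 108.0;[168 251] 81.0 119.0 96.0;[176 261] 53.0 118.0 61.0;[177 263] 43.0 122.0 52.0;[179 263] 47.0 118.0 49.0;[180 266] 36.0 120.0 40.0;[181 268] 29.0 121.0 34.0;[183 268] 32.0 117.0 31.0;[184 270] 25.0 118.0 24.0;
```

Call:
{"op": "drive_tool", "data": {"deltas": [[0, 0, -0.5, 0.1161], [0, 0, -0.5, 0.1161], [0, 0, -0.5, 0.1161], [0, 0, -0.5, 0.1161], [0, 0, -0.5, 0.1161], [0, 0, -0.5, 0.1161], [0, 0, -0.5, 0.1161], [0, 0, -0.5, 0.1161], [0, 0, -0.5, 0.1161], [0, 0, -0.5, 0.1161], [0, 0, -0.5, 0.1161]], "jaw": 0, "force": 30}}

```text
clock: 1.02
eef_pos: [277.3, 559.8, 303.1]
tcp_rot: [-3.141, 0.001, 1.399]
contact_force: [-0.4, 0.4, -0.3]
opening: 1.005
```

Call:
{"op": "drive_tool", "data": {"deltas": [[-3.58, 1.81, 0, 0], [-3.58, 1.81, 0, 0], [-3.58, 1.81, 0, 0], [-3.58, 1.81, 0, 0], [-3.58, 1.81, 0, 0], [-3.58, 1.81, 0, 0], [-3.58, 1.81, 0, 0], [-3.58, 1.81, 0, 0], [-3.58, 1.81, 0, 0], [-3.58, 1.81, 0, 0], [-3.58, 1.81, 0, 0], [-3.58, 1.81, 0, 0]]}}

```text
clock: 2.02
eef_pos: [420.4, 98.6, 303.3]
tcp_rot: [3.141, -0.0, 1.405]
contact_force: [1.0, -0.5, -0.2]
opening: 1.0
```

```bash
cat >> h.py <<'E'
def go(x,y,z,yaw=None):
    s=r.sense();p=s['eef_pos'];psi=s['tcp_rot'][2];d=np.array([x,y,z])-p
    c,q=np.cos(psi),np.sin(psi)
    print('t',round(s['clock'],2),'p',p.round(1),'rot',s['tcp_rot'].round(3),'F',s['contact_force'].round(1),'op',round(s['opening'],3))
    print('delta cm',np.round([(c*d[0]+q*d[1])/10,(q*d[0]-c*d[1])/10,-d[2]/10],2),'roll',None if yaw is None else round(psi-yaw,3))
E
python3 -c "
from h import *
go(615,-30,250,1.405)"
```

```text
t 2.02 p [420.4  98.6 303.3] rot [ 3.141 -0.     1.405] F [ 1.  -0.5 -0.2] op 1.0
delta cm [-9.47 21.31  5.33] roll -0.0
```

Call:
{"op": "drive_tool", "data": {"deltas": [[-1.184, 2.664, 0, 0], [-1.184, 2.664, 0, 0], [-1.184, 2.664, 0, 0], [-1.184, 2.664, 0, 0], [-1.184, 2.664, 0, 0], [-1.184, 2.664, 0, 0], [-1.184, 2.664, 0, 0], [-1.184, 2.664, 0, 0]]}}

```text
clock: 2.68
eef_pos: [615.9, -29.2, 302.8]
tcp_rot: [-3.141, 0.0, 1.405]
contact_force: [-0.7, 0.5, 0.4]
opening: 1.002
```

Call:
{"op": "drive_tool", "data": {"deltas": [[0, 0, 2, 0], [0, 0, 2, 0], [0, 0, 2, 0], [0, 0, 2, 0], [0, 0, 2, 0], [0, 0, 2, 0], [0, 0, 2, 0], [0, 0, 0, 0]]}}

```text
clock: 3.35
eef_pos: [612.4, -28.1, 159.1]
tcp_rot: [-3.135, 0.001, 1.405]
contact_force: [-1.0, -0.4, 0.2]
opening: 1.0
```

```bash
python3 -c "
from h import *
go(615,-30,117,1.405)
im,d=grab('scene'); cv2.imwrite('pics/s2.png',cv2.resize(im[100:300,180:400,::-1],None,fx=3,fy=3,interpolation=2))"
```

```text
t 3.35 p [612.4 -28.1 159.1] rot [-3.135e+00  1.000e-03  1.405e+00] F [-1.  -0.4  0.2] op 1.0
delta cm [-0.15  0.29  4.21] roll -0.0
```

View pics/s2.png

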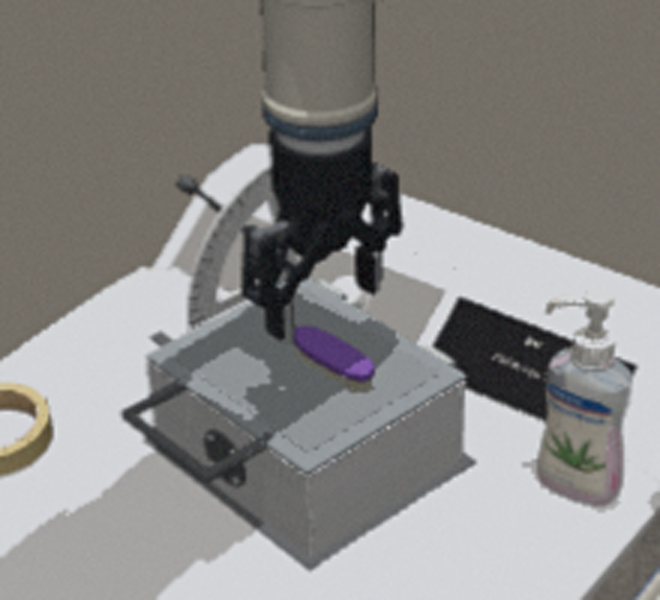

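The fingers straddle the brush, whose centre is at crop (335,352). I'll descend and close.

Call:
{"op": "drive_tool", "data": {"deltas": [[-0.15, 0.29, 1, 0], [0, 0, 1, 0], [0, 0, 1, 0], [0, 0, 0.8, 0], [0, 0, 0.4, 0], [0, 0, 0, 0], [0, 0, 0, 0]]}}

```text
clock: 3.98
eef_pos: [617.6, -30.1, 121.1]
tcp_rot: [-3.141, 0.0, 1.405]
contact_force: [-0.6, 0.2, 0.8]
opening: 1.0
```

Call:
{"op": "drive_tool", "data": {"deltas": [[0, 0, 0, 0], [0, 0, 0, 0], [0, 0, 0, 0], [0, 0, 0, 0], [0, 0, 0, 0], [0, 0, 0, 0], [0, 0, 0, 0], [0, 0, 0, 0], [0, 0, 0, 0], [0, 0, 0, 0], [0, 0, 0, 0], [0, 0, 0, 0]], "jaw": 1, "force": 30}}

```text
clock: 4.98
eef_pos: [617.8, -30.1, 121.8]
tcp_rot: [3.141, -0.0, 1.405]
contact_force: [-1.6, -0.3, 5.3]
opening: 0.327
```

Call:
{"op": "drive_tool", "data": {"deltas": [[0, 0, -0.5, 0], [0, 0, -1, 0], [0, 0, -1.5, 0], [0, 0, -2, 0], [0, 0, -2, 0], [0, 0, -2, 0], [0, 0, -2, 0], [0, 0, -2, 0], [0, 0, -2, 0], [0, 0, -2, 0], [0, 0, -1, 0], [0, 0, 0, 0]]}}

```text
clock: 5.98
eef_pos: [618.9, -30.2, 304.4]
tcp_rot: [3.137, -0.001, 1.405]
contact_force: [1.5, 0.8, -1.1]
opening: 0.325
```

```bash
python3 -c "
from h import *
go(500,-415,300)"
```

```text
t 5.98 p [618.9 -30.2 304.4] rot [ 3.137e+00 -1.000e-03  1.405e+00] F [ 1.5  0.8 -1.1] op 0.325
delta cm [-39.92  -5.36   0.44] roll None
```

Call:
{"op": "drive_tool", "data": {"deltas": [[-1.5, -0.2, 0, 0], [-3, -0.4, 0, 0], [-3.6, -0.48, 0, 0], [-3.9, -0.53, 0, 0], [-3.9, -0.53, 0, 0], [-3.9, -0.53, 0, 0], [-3.9, -0.53, 0, 0], [-3.9, -0.53, 0, 0], [-3.9, -0.53, 0, 0], [-3.6, -0.48, 0, 0], [-3, -0.4, 0, 0], [-1.7, -0.22, 0, 0]]}}

```text
clock: 6.98
eef_pos: [496.5, -416.9, 299.4]
tcp_rot: [-3.139, -0.0, 1.402]
contact_force: [0.8, 0.4, -0.4]
opening: 0.326
```

Call:
{"op": "drive_tool", "data": {"deltas": [[0, 0, 1, 0], [0, 0, 2, 0], [0, 0, 2.5, 0], [0, 0, 2.5, 0], [0, 0, 2.5, 0], [0, 0, 2.5, 0], [0, 0, 2.5, 0], [0, 0, 2.5, 0], [0, 0, 2.5, 0], [0, 0, 2, 0], [0, 0, 1, 0], [0, 0, 0, 0]]}}

```text
clock: 7.98
eef_pos: [497.4, -411.5, 63.0]
tcp_rot: [-3.137, -0.003, 1.405]
contact_force: [-0.3, 0.9, -0.3]
opening: 0.325
```

```bash
python3 -c "
from h import *
go(500,-415,30)
im,d=grab('scene'); cv2.imwrite('pics/s3.png',cv2.resize(im[200:420,320:560,::-1],None,fx=2.5,fy=2.5,interpolation=2))"
```

```text
t 7.98 p [ 497.4 -411.5   63. ] rot [-3.137e+00 -3.000e-03  1.405e+00] F [-0.3  0.9 -0.3] op 0.325
delta cm [-0.3   0.32  3.3 ] roll None
```

View pics/s3.png

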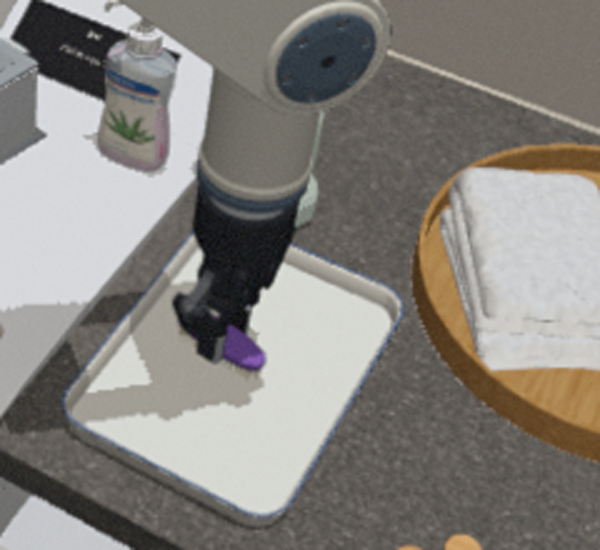

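The brush is held level over the tray's middle, at crop (243,345), and is just above the floor. I'll lower it slowly.

Call:
{"op": "drive_tool", "data": {"deltas": [[0, 0, 0.7, 0], [0, 0, 0.7, 0], [0, 0, 0.7, 0], [0, 0, 0.4, 0], [0, 0, 0.2, 0], [0, 0, 0.2, 0], [0, 0, 0.1, 0], [0, 0, 0.1, 0], [0, 0, 0.1, 0], [0, 0, 0, 0]]}}

```text
clock: 8.87
eef_pos: [499.0, -413.8, 34.3]
tcp_rot: [-3.142, -0.0, 1.405]
contact_force: [-0.3, -0.4, -0.2]
opening: 0.327
```

Call:
{"op": "drive_tool", "data": {"deltas": [[0, 0, 0.1, 0], [0, 0, 0.1, 0], [0, 0, 0.1, 0], [0, 0, 0, 0], [0, 0, 0, 0]]}}

```text
clock: 9.28
eef_pos: [498.9, -413.8, 31.2]
tcp_rot: [-3.141, -0.0, 1.405]
contact_force: [-0.1, 0.7, 0.3]
opening: 0.328
```

Call:
{"op": "drive_tool", "data": {"deltas": [[0, 0, 0.1, 0], [0, 0, 0.1, 0], [0, 0, 0, 0]]}}

```text
clock: 9.53
eef_pos: [498.9, -413.7, 29.1]
tcp_rot: [-3.141, -0.0, 1.405]
contact_force: [1.0, 0.6, -1.9]
opening: 0.328
```

Call:
{"op": "drive_tool", "data": {"deltas": [[0, 0, 0.1, 0], [0, 0, 0, 0]]}}

```text
clock: 9.7
eef_pos: [498.9, -413.7, 28.1]
tcp_rot: [-3.141, -0.0, 1.405]
contact_force: [-0.9, 0.3, -1.1]
opening: 0.33
```

Call:
{"op": "drive_tool", "data": {"deltas": [[0, 0, 0.1, 0], [0, 0, 0, 0]]}}

```text
clock: 9.87
eef_pos: [498.9, -413.7, 27.1]
tcp_rot: [-3.141, -0.0, 1.405]
contact_force: [-0.5, -0.2, -1.5]
opening: 0.324
```

Call:
{"op": "drive_tool", "data": {"deltas": [[0, 0, 0.1, 0], [0, 0, 0, 0]]}}

```text
clock: 10.03
eef_pos: [499.0, -413.7, 26.1]
tcp_rot: [-3.141, -0.0, 1.405]
contact_force: [-0.2, -0.5, -0.9]
opening: 0.323
```

Call:
{"op": "drive_tool", "data": {"deltas": [[0, 0, 0.1, 0], [0, 0, 0, 0]]}}

```text
clock: 10.2
eef_pos: [498.9, -413.7, 25.1]
tcp_rot: [-3.141, -0.0, 1.405]
contact_force: [-0.8, 0.8, -0.2]
opening: 0.324
```

Call:
{"op": "drive_tool", "data": {"deltas": [[0, 0, 0.1, 0], [0, 0, 0, 0]]}}

```text
clock: 10.37
eef_pos: [498.9, -413.7, 24.1]
tcp_rot: [-3.141, -0.0, 1.405]
contact_force: [0.2, 0.2, -0.3]
opening: 0.324
```

Call:
{"op": "drive_tool", "data": {"deltas": [[0, 0, 0.1, 0], [0, 0, 0, 0]]}}

```text
clock: 10.53
eef_pos: [499.0, -413.7, 23.1]
tcp_rot: [-3.141, -0.0, 1.405]
contact_force: [0.8, -1.0, -1.1]
opening: 0.327
```

Call:
{"op": "drive_tool", "data": {"deltas": [[0, 0, 0.1, 0], [0, 0, 0, 0]]}}

```text
clock: 10.7
eef_pos: [499.0, -413.7, 22.1]
tcp_rot: [-3.141, -0.0, 1.405]
contact_force: [-0.1, 0.6, -0.4]
opening: 0.327
```

Call:
{"op": "drive_tool", "data": {"deltas": [[0, 0, 0.1, 0], [0, 0, 0, 0]]}}

```text
clock: 10.87
eef_pos: [498.9, -413.7, 21.1]
tcp_rot: [-3.141, -0.0, 1.405]
contact_force: [-0.4, 0.9, -2.1]
opening: 0.33
```

```bash
python3 -c "
from h import *
go(500,-415,20)
im,d=grab('scene'); cv2.imwrite('pics/s4.png',cv2.resize(im[310:370,380:460,::-1],None,fx=8,fy=8,interpolation=2))"
```

```text
t 10.87 p [ 498.9 -413.7   21.1] rot [-3.141 -0.     1.405] F [-0.4  0.9 -2.1] op 0.33
delta cm [-0.11  0.13  0.11] roll None
```

View pics/s4.png

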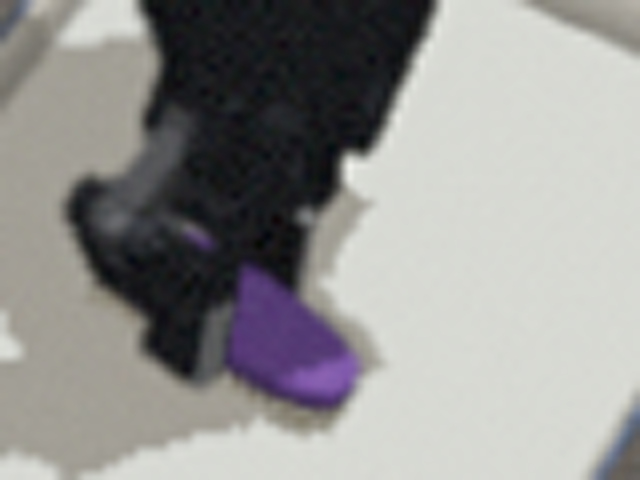

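The brush is still gripped and very close to the floor, with its shadow nearly touching. I'll continue in 1 mm steps.

Call:
{"op": "drive_tool", "data": {"deltas": [[0, 0, 0.1, 0], [0, 0, 0, 0]]}}

```text
clock: 11.08
eef_pos: [499.0, -413.8, 20.2]
tcp_rot: [3.142, 0.0, 1.405]
contact_force: [0.4, -0.5, -0.6]
opening: 0.324
```

Call:
{"op": "drive_tool", "data": {"deltas": [[0, 0, 0.1, 0], [0, 0, 0, 0]]}}

```text
clock: 11.25
eef_pos: [499.1, -413.8, 20.1]
tcp_rot: [3.142, 0.0, 1.405]
contact_force: [-1.7, 2.3, 7.7]
opening: 0.329
```

Call:
{"op": "drive_tool", "data": {"deltas": [[0, 0, 0.1, 0], [0, 0, 0, 0]]}}

```text
clock: 11.42
eef_pos: [499.1, -413.8, 20.0]
tcp_rot: [3.142, 0.0, 1.405]
contact_force: [-4.4, 3.6, 17.0]
opening: 0.328
```

Contact is at TCP z≈20. I'll relax the push, let go and rise.

Call:
{"op": "drive_tool", "data": {"deltas": [[0, 0, -0.15, 0], [0, 0, 0, 0]]}}

```text
clock: 11.58
eef_pos: [499.2, -414.0, 20.3]
tcp_rot: [3.141, 0.0, 1.405]
contact_force: [0.4, -0.6, -0.1]
opening: 0.33
```

Call:
{"op": "drive_tool", "data": {"deltas": [[0, 0, 0, 0], [0, 0, 0, 0], [0, 0, 0, 0], [0, 0, 0, 0], [0, 0, 0, 0], [0, 0, 0, 0], [0, 0, 0, 0], [0, 0, 0, 0]], "jaw": 0}}

```text
clock: 12.25
eef_pos: [499.0, -413.8, 19.8]
tcp_rot: [-3.142, 0.0, 1.405]
contact_force: [0.4, -0.4, -0.7]
opening: 1.002
```

Call:
{"op": "drive_tool", "data": {"deltas": [[0, 0, -0.5, 0], [0, 0, -1, 0], [0, 0, -2, 0], [0, 0, -3, 0], [0, 0, -3.5, 0], [0, 0, -3.5, 0], [0, 0, -3.5, 0], [0, 0, -3.5, 0], [0, 0, -3.5, 0], [0, 0, -2, 0], [0, 0, -2, 0], [0, 0, 0, 0]]}}

```text
clock: 13.25
eef_pos: [500.4, -414.9, 305.9]
tcp_rot: [3.135, 0.004, 1.405]
contact_force: [0.9, -0.1, 1.1]
opening: 1.0
```

```bash
python3 -c "
from h import *
yaw=-0.204
# jaws along box x: tool y=(sin,-cos)=ex
print(np.arctan2(np.cos(yaw),-np.sin(yaw)))
go(430,-100,290,np.arctan2(np.cos(yaw),-np.sin(yaw)))
go(477,22.5,190,np.arctan2(np.cos(yaw),-np.sin(yaw)))
print(r.sense()['qpos'])
im,d=grab('scene'); W=cloud('scene',d)
h=cv2.cvtColor(im,cv2.COLOR_RGB2HSV);m=(h[...,0]>125)&(h[...,0]<150)&(h[...,1]>100)&(h[...,2]>40)
P=W[m];P=P[~np.isnan(P[:,0])];print(m.sum(),np.median(P,0),np.percentile(P[:,2],[5,95]),cv2.minAreaRect(P[:,:2].astype(np.float32)))"
```

```text
1.3667963267948966
t 13.25 p [ 500.4 -414.9  305.9] rot [3.135 0.004 1.405] F [ 0.9 -0.1  1.1] op 1.0
delta cm [ 29.9  -12.15   1.59] roll 0.038
t 13.25 p [ 500.4 -414.9  305.9] rot [3.135 0.004 1.405] F [ 0.9 -0.1  1.1] op 1.0
delta cm [42.75 -9.54 11.59] roll 0.038
[-6.94602084e-01  3.42040088e-01  1.51919538e+00  3.45385163e-06
  1.27222417e+00 -5.28525587e-01]
370 [ 493.55688844 -412.93620736   16.08552347] [12.17917966 18.87250713] ((496.18890380859375, -411.9527587890625), (78.87110900878906, 29.673038482666016), 74.00016021728516)
```

The brush lies flat in the tray at about (496,-412) and is released. Next is the handle. I'll half close the jaws so the rear finger fits the 50 mm gap.

Call:
{"op": "drive_tool", "data": {"deltas": [[2, -0.45, 0, 0.019], [3.5, -0.78, 0, 0.019], [3.9, -0.87, 0, 0], [3.9, -0.87, 0, 0], [3.9, -0.87, 0, 0], [3.9, -0.87, 0, 0], [3.9, -0.87, 0, 0], [3.9, -0.87, 0, 0], [3.9, -0.87, 0, 0], [3.9, -0.87, 0, 0], [3.9, -0.87, 0, 0], [2, -0.4, 0, 0]], "jaw": 0.5}}

```text
clock: 14.3
eef_pos: [489.9, 25.9, 298.9]
tcp_rot: [-3.14, -0.001, 1.368]
contact_force: [0.6, -0.9, -0.0]
opening: 0.494
```

Call:
{"op": "drive_tool", "data": {"deltas": [[0, 0, 1, 0], [0, 0, 2, 0], [0, 0, 2.5, 0], [0, 0, 2.5, 0], [0, 0, 2, 0], [0, 0, 1.5, 0], [0, 0, 0, 0], [0, 0, 0, 0]]}}

```text
clock: 14.97
eef_pos: [490.1, 21.9, 183.6]
tcp_rot: [-3.139, 0.001, 1.366]
contact_force: [-0.5, 0.7, -0.0]
opening: 0.497
```

```bash
python3 -c "
from h import *
go(477,22.5,91,1.367)
im,d=grab('scene'); cv2.imwrite('pics/s5.png',cv2.resize(im[130:300,180:340,::-1],None,fx=3.5,fy=3.5,interpolation=2))"
```

```text
t 14.97 p [490.1  21.9 183.6] rot [-3.139e+00  1.000e-03  1.366e+00] F [-0.5  0.7 -0. ] op 0.497
delta cm [-0.21 -1.3   9.26] roll -0.001
```

View pics/s5.png

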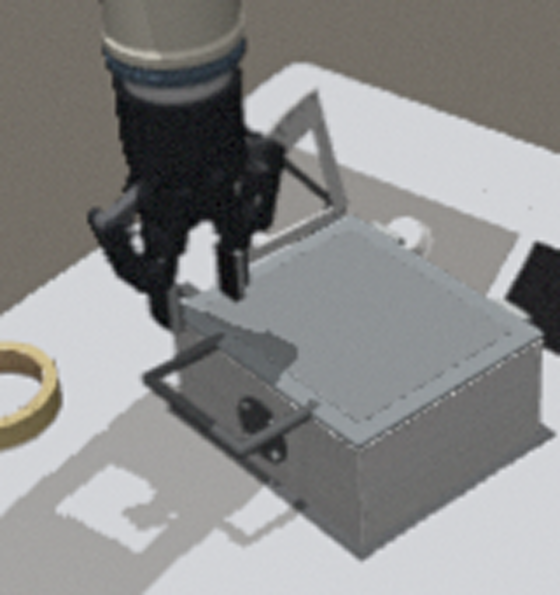

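The gripper hangs above the bar, whose middle is near crop (195,405), with the jaws across it. I'll correct 13 mm and descend.

Call:
{"op": "drive_tool", "data": {"deltas": [[-0.2, -1.3, 0, 0], [0, 0, 1, 0], [0, 0, 1.5, 0], [0, 0, 1.5, 0], [0, 0, 1.5, 0], [0, 0, 1, 0], [0, 0, 0.5, 0], [0, 0, 0, 0], [0, 0, 0, 0]]}}

```text
clock: 15.77
eef_pos: [478.5, 23.2, 115.0]
tcp_rot: [3.141, -0.0, 1.367]
contact_force: [-0.1, 0.3, 0.0]
opening: 0.502
```

```bash
python3 -c "
from h import *
go(477,22.5,91,1.367)"
```

```text
t 15.77 p [478.5  23.2 115. ] rot [ 3.141 -0.     1.367] F [-0.1  0.3  0. ] op 0.502
delta cm [-0.09 -0.13  2.4 ] roll -0.0
```

Call:
{"op": "drive_tool", "data": {"deltas": [[-0.1, -0.1, 0.8, 0], [0, 0, 0.8, 0], [0, 0, 0.5, 0], [0, 0, 0.2, 0], [0, 0, 0, 0], [0, 0, 0, 0]]}}

```text
clock: 16.27
eef_pos: [476.9, 22.4, 91.7]
tcp_rot: [-3.141, 0.0, 1.367]
contact_force: [-0.5, -0.5, -0.4]
opening: 0.499
```

Call:
{"op": "drive_tool", "data": {"deltas": [[0, 0, 0, 0], [0, 0, 0, 0], [0, 0, 0, 0], [0, 0, 0, 0], [0, 0, 0, 0], [0, 0, 0, 0], [0, 0, 0, 0], [0, 0, 0, 0]], "jaw": 1, "force": 40}}

```text
clock: 16.93
eef_pos: [474.7, 22.7, 91.8]
tcp_rot: [-3.137, 0.0, 1.366]
contact_force: [-8.3, 2.8, 8.1]
opening: 0.099
```

```bash
python3 - <<'E'
import numpy as np
th=np.concatenate([[0],np.cumsum([.02]+[.04]*11),.46+np.cumsum([.04]*10)])
d=np.round(np.diff(np.c_[22.5*(1-np.cos(th)),-22.5*np.sin(th)],axis=0),2)
print(th[-1]); print([[0,a,b,0] for a,b in d.tolist()])
E
```

```text
0.86
[[0, 0.0, -0.45, 0], [0, 0.04, -0.9, 0], [0, 0.07, -0.9, 0], [0, 0.11, -0.89, 0], [0, 0.14, -0.89, 0], [0, 0.18, -0.88, 0], [0, 0.21, -0.87, 0], [0, 0.25, -0.86, 0], [0, 0.28, -0.85, 0], [0, 0.32, -0.84, 0], [0, 0.35, -0.83, 0], [0, 0.38, -0.81, 0], [0, 0.42, -0.8, 0], [0, 0.45, -0.78, 0], [0, 0.48, -0.76, 0], [0, 0.51, -0.74, 0], [0, 0.54, -0.72, 0], [0, 0.57, -0.7, 0], [0, 0.59, -0.68, 0], [0, 0.62, -0.65, 0], [0, 0.65, -0.63, 0], [0, 0.67, -0.6, 0]]
```

Call:
{"op": "drive_tool", "data": {"deltas": [[0, -0.2, -0.45, 0], [0, 0.04, -0.9, 0], [0, 0.07, -0.9, 0], [0, 0.11, -0.89, 0], [0, 0.14, -0.89, 0], [0, 0.18, -0.88, 0], [0, 0.21, -0.87, 0], [0, 0.25, -0.86, 0], [0, 0.28, -0.85, 0], [0, 0.32, -0.84, 0], [0, 0.35, -0.83, 0], [0, 0.38, -0.81, 0]]}}

```text
clock: 17.93
eef_pos: [496.8, 18.1, 192.1]
tcp_rot: [-3.139, 0.0, 1.367]
contact_force: [-8.1, 1.4, 1.0]
opening: 0.098
```

```bash
python3 -c "
from h import *
go(474.7+22.5*9.79*(1-np.cos(.46)),22.7-22.5*2.03*(1-np.cos(.46)),91.8+225*np.sin(.46),1.367)"
```

```text
t 17.93 p [496.8  18.1 192.1] rot [-3.139  0.     1.367] F [-8.1  1.4  1. ] op 0.098
delta cm [-0.    0.08  0.04] roll -0.0
```

Forces are small and the tool follows the arc. I'll continue to about 0.86 and look.

Call:
{"op": "drive_tool", "data": {"deltas": [[0, 0.42, -0.8, 0], [0, 0.45, -0.78, 0], [0, 0.48, -0.76, 0], [0, 0.51, -0.74, 0], [0, 0.54, -0.72, 0], [0, 0.57, -0.7, 0], [0, 0.59, -0.68, 0], [0, 0.62, -0.65, 0], [0, 0.65, -0.63, 0], [0, 0.67, -0.6, 0], [0, 0, 0, 0], [0, 0, 0, 0]]}}

```text
clock: 18.93
eef_pos: [550.4, 7.1, 264.5]
tcp_rot: [-3.139, 0.0, 1.367]
contact_force: [-17.0, 2.0, 18.4]
opening: 0.095
```

```bash
python3 -c "
from h import *
go(474.7+22.5*9.79*(1-np.cos(.86)),22.7-22.5*2.03*(1-np.cos(.86)),91.8+225*np.sin(.86),1.367)
im,d=grab('scene'); a=cv2.resize(im[135:225,220:320,::-1],None,fx=6,fy=6,interpolation=2)
i2,d=grab('top'); b=cv2.resize(i2[150:260,170:260,::-1],None,fx=5,fy=5,interpolation=2)
b=cv2.convertScaleAbs(b,alpha=1.6)
cv2.imwrite('pics/s6.png',a); cv2.imwrite('pics/t6.png',b)"
```

```text
t 18.93 p [550.4   7.1 264.5] rot [-3.139  0.     1.367] F [-17.    2.   18.4] op 0.095
delta cm [-0.01  0.09  0.22] roll -0.0
```

View pics/s6.png

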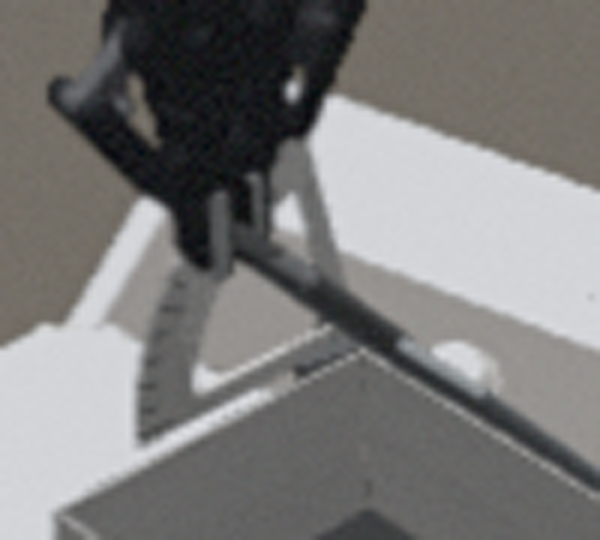

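View pics/t6.png

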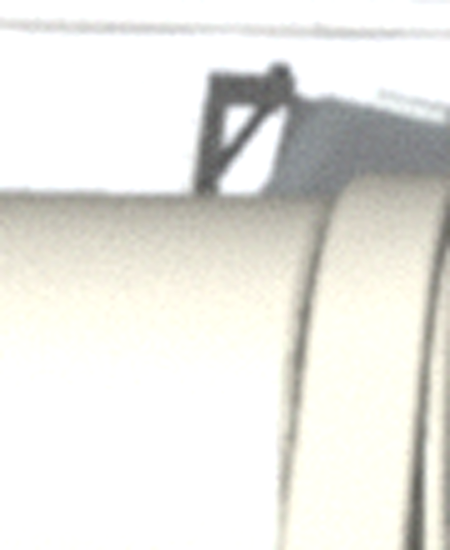

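The top camera is blocked by the arm, and in the scene view the gripper hides the knob. The flap appears nearly edge-on there, as a dark line from crop (240,240) to (600,480). I'll calculate both angles from the visible geometry, using the closed pointer in the first pictures as reference.

```bash
cat > c.py <<'E'
from h import *
yaw=-0.2044; ex=np.array([np.cos(yaw),np.sin(yaw),0]);ey=np.array([-np.sin(yaw),np.cos(yaw),0])
def proj(n,X):
    p=cams.camera_params(n);R=np.array(p['R']);t=np.array(p['t'])
    K=np.array([[p['fx'],0,p['cx']],[0,p['fy'],p['cy']],[0,0,1.]])
    return cv2.projectPoints(np.atleast_2d(X)*1.0,cv2.Rodrigues(R)[0],t,K,np.array([p['k1'],0,0,0,0.]))[0].reshape(-1,2)
for H in (np.array([694.8,-23.1,93]),np.array([698.3,-23.4,93])):
    print('H',H)
    pt=lambda rad,th,B: H-ex*rad*np.cos(th)+np.array([0,0,rad*np.sin(th)])+ey*B
    print('closed pointer pred',[proj(n,pt(145,0,118)).round(1).tolist() for n in('scene','top')],'bar ends',proj('scene',[pt(225,0,50),pt(225,0,-50)]).round(1).tolist(),'front corners',proj('scene',[pt(170,0,100),pt(170,0,-100)]).round(1).tolist())
    for B in(114,118,122):
      print(B,'pivot',proj('scene',pt(0,0,B)).round(1).tolist())
    for th in(.8,.85,.9,.95): print(th,'mark',proj('scene',pt(145,th,118)).round(1).tolist(),proj('top',pt(145,th,118)).round(1).tolist(),'r160',proj('scene',pt(160,th,120)).round(1).tolist(),'front corners',proj('scene',[pt(170,th,100),pt(170,th,-100)]).round(1).tolist(),'bar',proj('scene',[pt(225,th,50),pt(225,th,-50)]).round(1).tolist())
    print('edge-on angle',np.arctan2((ray('scene',[(0,0)])[0]-H)[2],-(ray('scene',[(0,0)])[0]-H)@ex))
E
sed -i 's/^    return -R.T@t, /    return -R.T@t, /' h.py
python3 - <<'E'
exec(open('c.py').read())
# knob & arm in two initial views: dark pixels near the quadrant
for n,(u0,u1,v0,v1) in {'scene':(234,275,152,190),'top':(182,226,160,212)}.items():
    g=cv2.cvtColor(np.load(f'pics/{n}.npz')['im'],cv2.COLOR_RGB2GRAY)
    print(n);print('\n'.join(' '.join(f'{x:3d}' for x in row) for row in g[v0:v1:2,u0:u1:2]))
E
```

```text
H [694.8 -23.1  93. ]
closed pointer pred [[[232.8, 211.4]], [[206.5, 239.5]]] bar ends [[223.2, 238.0], [250.0, 258.5]] front corners [[229.1, 218.8], [283.3, 257.9]]
114 pivot [[277.9, 189.1]]
118 pivot [[276.9, 188.5]]
122 pivot [[275.9, 187.9]]
0.8 mark [[243.5, 169.2]] [[196.7, 211.0]] r160 [[239.2, 166.7]] front corners [[241.8, 168.4], [299.3, 204.2]] bar [[240.6, 168.4], [269.7, 186.4]]
0.85 mark [[245.0, 166.6]] [[196.7, 207.6]] r160 [[240.9, 163.8]] front corners [[243.7, 165.4], [301.4, 200.8]] bar [[243.3, 164.1], [272.5, 181.9]]
0.9 mark [[246.7, 164.1]] [[196.7, 204.0]] r160 [[242.8, 161.1]] front corners [[245.7, 162.4], [303.6, 197.5]] bar [[246.1, 159.9], [275.5, 177.5]]
0.95 mark [[248.5, 161.7]] [[196.8, 200.3]] r160 [[244.7, 158.4]] front corners [[247.8, 159.4], [305.9, 194.3]] bar [[249.1, 155.8], [278.5, 173.2]]
edge-on angle 0.8191470422331111
H [698.3 -23.4  93. ]
closed pointer pred [[[233.8, 210.7]], [[206.7, 237.7]]] bar ends [[224.3, 237.3], [251.1, 257.7]] front corners [[230.1, 218.1], [284.3, 257.1]]
114 pivot [[278.8, 188.5]]
118 pivot [[277.8, 187.9]
[... 3853 characters left out ...]
 128 126 130 132 128 127 124 131 126 129 128 128 125 124 126 128 129 128 125 128 125
136 138 137 140 137 135 135 132 136 134 133 137 132 137 131 133 132 134 133 134 133 133
142 140 139 140 142 139 141 137 140 140 141 138 138 140 141 138 141 136 137 138 138 137
146 145 144 144 143 144 146 145 143 145 145 146 142 145 145 142 143 142 144 143 146 145
151 146 147 149 148 146 147 150 149 147 146 146 151 148 151 151 150 146 147 149 150 145
150 151 152 153 151 153 153 152 152 153 155 150 151 151 151 152 152 151 151 153 151 151
154 157 156 156 157 156 158 156 157 153 158 155 155 158 153 152 156 156 156 158 156 153
159 160 159 157 160 159 159 158 160 158 159 158 157 158 157 157 155 157 161 158 157 156
```

```bash
python3 - <<'E'
exec(open('c.py').read().split("for H in")[0])
im=np.load('pics/scene.npz')['im']
g=cv2.cvtColor(im,cv2.COLOR_RGB2GRAY)
cols=[288,292,296,300,304,308]
for u in cols: print(u,[f'{v}:{g[v,u]}' for v in range(178,218)])
for H in (np.array([694.8,-23.1,93]),np.array([698.3,-23.4,93])):
  print('H',H)
  def line(rad,h,th):
    X=[H-ex*(rad*np.cos(th)-0)-ex*(-h*np.sin(th))*1+np.array([0,0,rad*np.sin(th)+h*np.cos(th)])+ey*B for B in np.linspace(-100,100,41)]
    return proj('scene',np.array(X))
  for th in(.8,.82,.84,.86,.88,.9,.92,.94):
    o=[]
    for rad,h in((170,3),(170,-3),(0,3),(0,-3)):
        q=line(rad,h,th);o.append(np.interp([292,300],q[:,0],q[:,1]).round(1).tolist())
    print(th,o)
E
python3 - <<'E'
import cv2
a=cv2.imread('pics/scene0.png',0)
print('\n'.join(f'{v}: '+' '.join(f'{x:3d}' for x in a[v,236:280]) for v in range(156,192)))
E
```

```text
288 ['178:213', '179:213', '180:209', '181:174', '182:150', '183:145', '184:149', '185:147', '186:147', '187:147', '188:150', '189:148', '190:139', '191:121', '192:155', '193:138', '194:98', '195:53', '196:49', '197:75', '198:136', '199:107', '200:101', '201:100', '202:103', '203:100', '204:102', '205:102', '206:105', '207:104', '208:103', '209:101', '210:102', '211:101', '212:101', '213:103', '214:100', '215:101', '216:99', '217:102']
292 ['178:212', '179:212', '180:212', '181:213', '182:196', '183:156', '184:147', '185:146', '186:146', '187:148', '188:146', '189:148', '190:147', '191:147', '192:167', '193:202', '194:171', '195:148', '196:123', '197:69', '198:48', '199:59', '200:105', '201:127', '202:105', '203:101', '204:101', '205:100', '206:104', '207:102', '208:100', '209:104', '210:104', '211:104', '212:103', '213:100', '214:103', '215:102', '216:104', '217:103']
296 ['178:212', '179:212', '180:213', '181:212', '182:213', '183:213', '184:173', '185:148', '186:146', '187:148', '188:148', '189:146', '190:145', '191:157', '192:211', '193:213', '194:213', '195:212', '196:186', '197
[... 8520 characters left out ...]
0 140 140 142 146 134 106  99  98  92  97 104 103 105 123 139 140 142 142 139 142 139 142 140 140 140 140 142 141 140 141 143 122  73  78  95 102 105 107 127
189: 182 190 191 173 151 141 140 142 145 126 104  99 103  97  99  95  99 105 131 142 142 143 138 143 142 141 142 139 141 140 140 142 138 142 142 143 117 107 143 114 102 100  91 133
190: 201 204 205 201 177 155 149 143 142 116  92  94 104 104 106 101 104 110 134 142 141 141 142 141 141 143 142 140 139 141 140 140 138 144 147 164 157 150 125 101  97  88  99 136
191: 205 205 206 205 197 187 162 145 128 101  85  91  97 102 105 105 106 123 138 139 143 141 141 141 141 141 141 141 140 140 142 143 144 165 160 157 123 110 103  85  90 103 119 141
```

```bash
python3 - <<'E'
exec(open('c.py').read().split("for H in")[0])
for H in (np.array([694.8,-23.1,93]),np.array([698.3,-23.4,93])):
  print('H',H)
  def line(rad,h,th):
    X=[H-ex*(rad*np.cos(th)-h*np.sin(th))+np.array([0,0,rad*np.sin(th)+h*np.cos(th)])+ey*B for B in np.linspace(100,-100,41)]
    return proj('scene',np.array(X))
  for th in(.8,.82,.84,.86,.88,.9,.92,.94):
    o=[]
    for rad,h in((170,3),(170,-3),(0,3),(0,-3)):
        q=line(rad,h,th);o.append(np.interp([288,296],q[:,0],q[:,1]).round(1).tolist())
    print(th,o, 'bar c',np.round(np.interp([262,268],*line(225,0,th)[10:31].T),1))
im=np.load('pics/scene.npz')['im'];g=cv2.cvtColor(im,cv2.COLOR_RGB2GRAY)
for u in range(258,290,3): print(u,[f'{v}:{g[v,u]}' for v in range(168,200)])
E
```

```text
H [694.8 -23.1  93. ]
0.8 [[195.5, 200.5], [198.8, 203.8], [194.0, 198.9], [196.7, 201.7]] bar c [181.7 185.4]
0.82 [[193.7, 198.6], [196.9, 201.9], [194.0, 198.9], [196.8, 201.7]] bar c [179.2 182.9]
0.84 [[191.9, 196.8], [195.1, 200.0], [194.0, 198.9], [196.7, 201.7]] bar c [176.7 180.4]
0.86 [[190.0, 194.9], [193.3, 198.2], [194.0, 198.9], [196.7, 201.7]] bar c [174.3 177.9]
0.88 [[188.2, 193.1], [191.4, 196.3], [194.0, 198.9], [196.7, 201.7]] bar c [171.8 175.5]
0.9 [[186.4, 191.3], [189.6, 194.5], [194.0, 199.0], [196.7, 201.7]] bar c [169.4 173. ]
0.92 [[184.6, 189.5], [187.8, 192.7], [194.0, 199.0], [196.7, 201.7]] bar c [167.  170.6]
0.94 [[182.9, 187.7], [186.0, 190.8], [194.0, 199.0], [196.7, 201.7]] bar c [164.6 168.2]
H [698.3 -23.4  93. ]
0.8 [[194.1, 199.1], [197.4, 202.4], [192.9, 197.8], [195.6, 200.5]] bar c [180.3 184. ]
0.82 [[192.3, 197.2], [195.5, 200.5], [192.9, 197.8], [195.6, 200.5]] bar c [177.8 181.5]
0.84 [[190.5, 195.4], [193.7, 198.7], [192.9, 197.8], [195.6, 200.5]] bar c [175.3 179. ]
0.86 [[188.7, 193.6], [191.9, 196.8], [192.9, 197.8], [195.6, 200.5]]
[... 3503 characters left out ...]
5 ['168:212', '169:213', '170:212', '171:212', '172:212', '173:211', '174:213', '175:212', '176:211', '177:212', '178:212', '179:210', '180:171', '181:148', '182:147', '183:149', '184:149', '185:149', '186:148', '187:149', '188:129', '189:80', '190:58', '191:48', '192:49', '193:47', '194:48', '195:74', '196:114', '197:105', '198:102', '199:102']
288 ['168:212', '169:211', '170:211', '171:212', '172:212', '173:212', '174:213', '175:213', '176:212', '177:212', '178:213', '179:213', '180:209', '181:174', '182:150', '183:145', '184:149', '185:147', '186:147', '187:147', '188:150', '189:148', '190:139', '191:121', '192:155', '193:138', '194:98', '195:53', '196:49', '197:75', '198:136', '199:107']
```

Measured with the same camera and hinge estimate, the flap is at about 0.83 and the set arm at about 0.89. I'll raise it another 0.055 rad and ease the radial load of about 25 N.

Call:
{"op": "drive_tool", "data": {"deltas": [[0, 0.2, -0.25, 0], [0, 0.2, -0.25, 0], [0, 0.2, -0.25, 0], [0, 0.21, -0.21, 0], [0, 0, 0, 0], [0, 0, 0, 0], [0, 0, 0, 0], [0, 0, 0, 0]]}}

```text
clock: 19.7
eef_pos: [559.4, 5.2, 272.3]
tcp_rot: [-3.141, 0.0, 1.367]
contact_force: [-6.3, -0.0, 5.7]
opening: 0.097
```

```bash
python3 - <<'E'
exec(open('c.py').read().split("for H in")[0])
go(550,7,265)
p=r.sense()['eef_pos']-[474.7,22.7,91.8];a=p@ex;print('chord theta',2*np.arctan2(a,p[2]),'R',np.hypot(a,p[2])/2/np.sin(np.arctan2(a,p[2])))
im,d=grab('scene');g=cv2.cvtColor(im,cv2.COLOR_RGB2GRAY)
for u in (261,264,267,270,273,288,296): print(u,[f'{v}:{g[v,u]}' for v in range(166,204)])
cv2.imwrite('pics/s7.png',cv2.resize(im[135:225,220:330,::-1],None,fx=6,fy=6,interpolation=2))
W=cloud('scene',d);H=np.array([694.8,-23.1,93]);X=W-H;A,B,C=-X@ex,X@ey,X[...,2]
h=cv2.cvtColor(im,cv2.COLOR_RGB2HSV)
m=(h[...,0]>125)&(h[...,0]<150)&(h[...,1]>100)&(h[...,2]>40);P=W[m];print('brush',np.nanmedian(P,0),np.nanpercentile(P[:,2],[5,95]))
# flap front edge (range along the ray): points on flap with -95<B<-60
k=(B>-98)&(B<-60)&(A>20)&(C>10)&(np.hypot(A,C)<240);print('flap pts',k.sum(),'angles',np.percentile(np.arctan2(C[k],A[k]),[10,50,90]) if k.any() else '', np.percentile(np.hypot(A[k],C[k]),[5,95]) if k.any() else '')
E
```

```text
t 19.7 p [559.4   5.2 272.3] rot [-3.141  0.     1.367] F [-6.3 -0.   5.7] op 0.097
delta cm [-0.01 -0.95  0.73] roll None
chord theta 0.8932533042521331 R 231.71920117203064
261 ['166:55', '167:59', '168:63', '169:61', '170:63', '171:65', '172:69', '173:63', '174:65', '175:67', '176:57', '177:73', '178:115', '179:144', '180:149', '181:149', '182:146', '183:147', '184:149', '185:148', '186:147', '187:148', '188:149', '189:148', '190:148', '191:147', '192:147', '193:147', '194:149', '195:176', '196:175', '197:114', '198:105', '199:112', '200:169', '201:213', '202:193', '203:163']
264 ['166:25', '167:31', '168:54', '169:64', '170:65', '171:59', '172:50', '173:30', '174:54', '175:59', '176:56', '177:54', '178:51', '179:52', '180:87', '181:144', '182:148', '183:149', '184:148', '185:149', '186:147', '187:146', '188:149', '189:146', '190:149', '191:147', '192:147', '193:157', '194:195', '195:138', '196:103', '197:107', '198:111', '199:150', '200:193', '201:180', '202:119', '203:99']
267 ['166:53', '167:65', '168:76', '169:75', '170:73', '171:63', '172:62', '173:51', '174:52', '175:83', '1
[... 1390 characters left out ...]
 '192:55', '193:55', '194:54', '195:53', '196:55', '197:85', '198:139', '199:105', '200:99', '201:100', '202:104', '203:101']
296 ['166:212', '167:213', '168:211', '169:212', '170:213', '171:212', '172:213', '173:214', '174:212', '175:213', '176:213', '177:212', '178:213', '179:212', '180:212', '181:213', '182:214', '183:211', '184:172', '185:147', '186:147', '187:147', '188:147', '189:147', '190:145', '191:130', '192:159', '193:141', '194:102', '195:57', '196:52', '197:52', '198:55', '199:52', '200:53', '201:54', '202:102', '203:152']
brush [ 494.19694287 -413.26217843   15.64390959] [11.85193603 18.47561261]
flap pts 198 angles [0.83389919 0.8799331  0.9102413 ] [ 41.21579873 171.81342343]
```

View pics/s7.png

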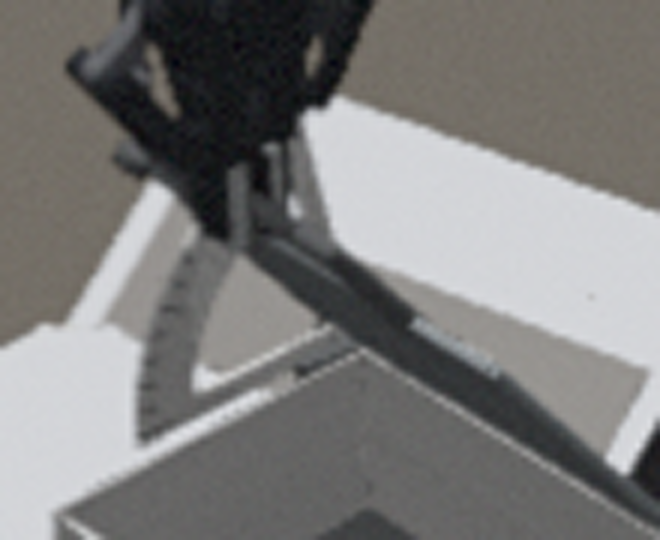

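The knob is visible again at crop (130,158), which is scene (241.7,161.3), so the set arm is unmoved. The flap's upper edge at column 296 is at row ≈194, giving about 0.87. I'll add a final 0.02 rad.

Call:
{"op": "drive_tool", "data": {"deltas": [[0, 0.11, -0.11, 0], [0, 0.11, -0.11, 0], [0, 0.1, -0.1, 0], [0, 0, 0, 0], [0, 0, 0, 0], [0, 0, 0, 0], [0, 0, 0, 0], [0, 0, 0, 0], [0, 0, 0, 0], [0, 0, 0, 0]]}}

```text
clock: 20.58
eef_pos: [562.6, 4.5, 274.9]
tcp_rot: [-3.141, 0.0, 1.367]
contact_force: [-4.9, -1.1, 2.7]
opening: 0.101
```

```bash
python3 - <<'E'
exec(open('c.py').read().split("for H in")[0])
go(559,5,272)
p=r.sense()['eef_pos']-[474.7,22.7,91.8];a=p@ex;print('chord theta',2*np.arctan2(a,p[2]))
im,d=grab('scene');g=cv2.cvtColor(im,cv2.COLOR_RGB2GRAY)
H=np.array([694.8,-23.1,93])
def line(rad,h,th):
    return proj('scene',np.array([H-ex*(rad*np.cos(th)-h*np.sin(th))+np.array([0,0,rad*np.sin(th)+h*np.cos(th)])+ey*B for B in np.linspace(100,-100,41)]))
for u in (296,300,304,308):
    c=[int(x) for x in g[185:212,u]]; print(u,'edge v',[185+i for i in range(len(c)) if c[i]<95][:1],[(t,round(float(np.interp(u,*line(170,3,t).T)),1)) for t in(.86,.88,.9,.92)],c[:14])
a=cv2.imread('pics/scene0.png',0).astype(int); m=(g<85)[152:168,232:250]; print('knob now/then'); print(np.argwhere(m[5:,3:12]).mean(0),np.argwhere((a<85)[157:168,235:244]).mean(0))
E
```

```text
t 20.58 p [562.6   4.5 274.9] rot [-3.141  0.     1.367] F [-4.9 -1.1  2.7] op 0.101
delta cm [-0.03 -0.36  0.29] roll None
chord theta 0.9116251145470765
296 edge v [193] [(0.86, 194.9), (0.88, 193.1), (0.9, 191.3), (0.92, 189.5)] [147, 147, 148, 149, 149, 149, 147, 121, 66, 50, 53, 56, 56, 56]
300 edge v [195] [(0.86, 197.4), (0.88, 195.5), (0.9, 193.7), (0.92, 191.9)] [199, 154, 146, 149, 148, 148, 147, 150, 151, 135, 85, 48, 56, 54]
304 edge v [196] [(0.86, 199.0), (0.88, 197.7), (0.9, 196.1), (0.92, 194.3)] [213, 213, 174, 147, 147, 148, 147, 149, 149, 143, 126, 86, 65, 58]
308 edge v [200] [(0.86, 199.0), (0.88, 197.7), (0.9, 196.4), (0.92, 195.1)] [212, 213, 214, 210, 155, 147, 147, 148, 147, 146, 148, 151, 147, 137]
knob now/then
[5.125  6.0625] [4.94444444 6.11111111]
```

The edge reads 0.885 and the chord estimate 0.91, against about 0.89 for the set arm. The knob is unmoved and the tool is steady, so I'm handing in.

```bash
python3 -c "
from h import *
print(r.sense()['qvel'].round(4),r.sense()['opening']); print(job.sign_off())"
```

```text
[-0.0005 -0.001  -0.0004  0.0003 -0.0004 -0.0003] 0.09819324195102859
the job is handed in; nothing more can be done
None
```

I moved the brush from the flap to the tray. Then I raised the flap by its handle to about the set mark and handed the job in at about 20.6 s, still gripping the bar. No verdict was reported.

- **Brush:** I lowered it to contact before letting go. The camera shows it lying flat and released near (495, -413), about 30 mm from the tray's centre, and it was still there at my second look.
- **Flap angle:** the front edge in the scene camera gives about 0.885 rad. Working back from the gripper's path gives about 0.91 rad. Measured the same way, the set arm stands between 0.87 and 0.92 rad, most likely 0.89. The limit is about 0.07 rad.
- **Not checked directly:** the gripper hid the pointer in the scene view and the arm blocked the top view. I never saw pointer and mark together, so the match rests on those estimates.
- **Set arm:** its knob is within about 0.2 pixel of where it stood at the start.
- **Hold:** the arm was still at hand-in, with the jaws closed on the bar (opening 0.098).
- **Bystanders:** the arm kept clear of the bottle, jug and tape on its planned paths. I did not measure their positions again at the end.

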